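Fetch the remote from behind the ornaments

ROBOT

A 6-joint arm with a two-finger parallel gripper is mounted at the origin on the work surface. World frame = base frame: x ahead of the robot, y to its left, z up, the work surface at z = 0. Lengths are in m, angles in degrees, forces in N, time in s.
With the tool pointing down it reaches from about 0.3 to 0.875 m from the base axis. Payload 6.4 kg.
Tool frame: the origin (TCP) lies on the centre line of the jaws, within the pads' length; the fingertips stand 19 mm ahead of it and the grasp point (between the pads) is the TCP; z points along the fingers, y is the line along which they close (so a half turn about z gives the same grasp; the last joint's range is limited). The gripper opens to 85 mm and grips with 20 to 120 N. Pads are 22 mm wide; open, the fingers measure 114 mm over their backs; the gripper's body (76 mm by 85 mm) begins 54 mm behind the grasp point. The pads swing forward as they close: fully open they stand 13 mm farther back than shut.
Start: joints at [64.154, 10.359, 92.074, -0, 77.567, -11.82], TCP at [0.139, 0.558, 0.25] pointing down, gripper open.
Joint ranges: [-171.53, 171.53], [-51.25, 118.39], [17.06, 147.69], [-65.23, 245.23], [0, 150.52], [-178.68, 178.68]. Speed limits (degrees/s): [147.25, 147.25, 172.46, 180, 180, 180].

INTERFACE

Orientations are given as [roll, pitch, yaw] about the fixed x, y, z axes, in that order (R = Rz(yaw) Ry(pitch) Rx(roll)).
In Python, from bench import get_state, grab_frame, calibration, finish_job gives the robot as it stands. The module is installed in compiled form; this text tells all that it offers.
- The arm moves only by the shell command python3 -m pendant 'ROWS' [OPENING] [FORCE]. ROWS is JSON, a list of rows, each a list of 6 numbers: the shift along the tool's x, y, z as a fraction of full scale, then the turn, a rotation vector about the tool's x, y, z as a fraction of full scale. A call has 1 to 20 rows; each row is the pose to reach, as a shift and turn from the pose commanded when the call began, along the tool's axes at that moment; what a row does not reach only later rows make up. Full scale, the value 1, is 0.5 m for a shift and 90 degrees for a turn. A row lasts 1/8 s, in which the tool goes at most 62.5 mm and 10.7 degrees, less where a joint would pass 70% of its speed; a pose out of reach is approached as far as the arm can. A call with a number of a shift or a turn outside -1 to 1 is refused whole. A call with a gripper value outside its range is refused whole. OPENING is the opening, from 0 (shut) to 1 (fully open), set as the call begins (- or left out, the last holds). The fingers move at their own pace and stop on an object; FORCE is the grip in N (left out, the last holds). Time passes only in rows, so rows that repeat a pose let the fingers close. It gives the time, the measured TCP pose, the force, the opening and the grip force at its end, in the units of the state.
- get_state(): the state, without advancing time (a new reading comes with each control period).
- grab_frame(name): name is "side" or "top" or "wrist"; returns the picture (420x560x3 uint8, red, green, blue); there is no depth.
- calibration(name): a dict with "fovy" (degrees; the focal length in pixels is half the picture's height over the tangent of half this angle, whatever the lens; pixels are square), "cx", "cy" (the principal point, pixels), "rvec" (rotation vector, rad) and "tvec" (3), from world to camera coordinates, as OpenCV has them; the wrist camera has in their place "T_tool_cam" (4x4, takes a point from camera to tool coordinates, whose origin is the TCP and whose axes are the flange's). Camera axes: x right, y down, z forward; pixel columns grow to the right and rows downward; lengths in m; the calibration is good to about 2 mm. The wrist camera is an equidistant fisheye: a pixel r from the principal point sees the ray r / f radians off the axis. A picture is of the moment at which its call begins: read the wrist's pose just before it. calibration takes no time and is no camera call.
- finish_job(): hands the job in; it is judged then, once.
The state is a dict: "t": time; "joint_positions": joint angles; "dq": joint speeds; "joint_torque": joint torques, N m; "tcp_pos": TCP position; "ee_rot": TCP orientation; "ft_force": force on the tool from outside, world axes, zero at the start; "torque": the same for the moment, N m; "finger_gap": finger opening in m; "finger_force": force on a finger pad.
Only numpy, scipy, OpenCV 4.12 (cv2) and the standard library are available. Lean on these libraries where they do the work, as an engineer would, in place of code of your own. Each camera call takes 0.05 s, during which the arm holds its last target. There are 200 camera calls.

TASK

The TV remote has ended up behind the three ornaments: stand all three ornaments on the green mat, then lay the remote lengthwise in its wooden cradle, flat between the two end lips, while they wait there. After that put each ornament back upright on the middle of the coaster it originally stood on. Keep the ornaments upright throughout, and leave the little potted plant where it is.

Things in the scene. Friction and masses are not known exactly. Their poses are not given: they have to be found in the camera images.
- candle_jar: Loose ornament: round amber glass candle jar with black lid, upright cylinder 62 to 64 mm in diameter, 100 mm tall, about 0.25 kg. Origin: centre of its underside; z up. Its sides are straight; grip it across the diameter in its upper half. It starts on the middle of one of the three coasters (any of them), in front of the remote.
- candlestick: Loose ornament: brass candlestick (round foot 64 mm in diameter, narrow stem) with a white candle, 122 mm tall plus a small yellow flame tip; about 0.22 kg. The white candle, from 66 to 122 mm above the underside, is a straight cylinder 24 mm in diameter and good to grip. Origin: centre of its underside; z up. It starts on the middle of one of the three coasters.
- vase: Loose ornament: blue ceramic bud vase, 115 mm tall, round belly 64 mm in diameter in its lower part, about 0.24 kg. Its neck is a straight cylinder 28 mm in diameter from 85 to 110 mm above the underside, under a 36 mm rim, and good to grip. Origin: centre of its underside; z up. It starts on the middle of one of the three coasters.
- remote: Loose black TV remote, light keys and a red button: a bar 160 mm long (its x), 45 wide (y), 20 thick, 0.12 kg, keys up. Origin: centre of its underside. Starts flat on a brown board (top 12 mm above the table), lengthwise about 70 mm behind the row of ornaments seen from the robot; behind it a fixed rail, 42 mm above the table, about 63 mm from its centre. Grip it from above across its width.
- coaster_red: Fixed round red coaster, 84 mm in diameter, 4 mm thick, on the wooden board; one of a row of three, 105 mm apart, whose order varies. Origin: centre of its underside; its top is 4 mm above that (16 mm above the table).
- coaster_black: Fixed round black coaster, same size and origin as the red one.
- coaster_white: Fixed round white marble coaster, same size and origin as the red one.
- mat: Fixed flat green place mat with a thin white border line, 280 mm (its x) by 140 mm (its y), 4 mm thick, to the left or to the right of the board: the side area for the ornaments. An ornament is on it when its centre is over it. Origin: centre of its underside; top 4 mm above.
- cradle: Fixed pale wooden cradle for the remote, on the other side of the board from the mat: a flat bed, top 10 mm above the table, 210 mm long (its x), 64 mm wide (its y), with a lip across each end (24 mm above the table; 190 mm clear between the lips) and open long sides. Origin: centre of its underside.
- plant: Loose small terracotta pot with a green succulent, 48 mm in diameter, 51 mm tall, 0.12 kg, standing on the board near the end of the remote. To be left alone. Origin: centre of its underside.
Mind the look-alikes: they are no part of the job. What is meant by the candlestick is not pink, and is the smaller of those in its own colour. Of the things that look like the candle_jar, the smallest one is meant.

How it is judged (in metres and radians):
On the way, in this order (a step that is already met when the one before it is completed fails the run):
1. all three ornaments stand upright and released on the green mat, the remote still where it was (x of candle_jar in the frame of mat between -0.14 and 0.14 m and y of candle_jar in the frame of mat between -0.07 and 0.07 m and z of each of candle_jar, candlestick, vase in the frame of mat below 0.009 m and angle between each of candle_jar, candlestick, vase's own z axis and vertical below 0.15 rad and linear speed of each of candle_jar, candlestick, vase below 0.03 m/s and contact force between the fingers and candle_jar below 0.3 N and x of candlestick in the frame of mat between -0.14 and 0.14 m and y of candlestick in the frame of mat between -0.07 and 0.07 m and contact force between the fingers and candlestick below 0.3 N and x of vase in the frame of mat between -0.14 and 0.14 m and y of vase in the frame of mat between -0.07 and 0.07 m and contact force between the fingers and vase below 0.3 N and distance of remote from where it was at the start of the episode below 0.03 m), for 0.2 s.
2. the remote lies released in its cradle while the three ornaments wait on the mat (x of remote in the frame of cradle between -0.015 and 0.015 m and y of remote in the frame of cradle between -0.015 and 0.015 m and z of remote in the frame of cradle between 0.006 and 0.015 m and angle between the x axis of remote and the x axis of cradle, either way round below 0.15 rad and angle between remote's own z axis and vertical below 0.1 rad and linear speed of each of remote, candle_jar, candlestick, vase below 0.03 m/s and contact force between the fingers and remote below 0.3 N and x of candle_jar in the frame of mat between -0.14 and 0.14 m and y of candle_jar in the frame of mat between -0.07 and 0.07 m and z of each of candle_jar, candlestick, vase in the frame of mat below 0.009 m and angle between each of candle_jar, candlestick, vase's own z axis and vertical below 0.15 rad and contact force between the fingers and candle_jar below 0.3 N and x of candlestick in the frame of mat between -0.14 and 0.14 m and y of candlestick in the frame of mat between -0.07 and 0.07 m and contact force between the fingers and candlestick below 0.3 N and x of vase in the frame of mat between -0.14 and 0.14 m and y of vase in the frame of mat between -0.07 and 0.07 m and contact force between the fingers and vase below 0.3 N), for 0.2 s.
At the end, for the whole second after the job is handed in: The remote lies flat between the cradle's lips (centre within 15 mm along and across, lengthwise within 0.15 rad); each ornament is upright within 15 mm of where it started, on its original coaster; the plant has moved under 25 mm; all released and at rest (x of remote in the frame of cradle between -0.015 and 0.015 m and y of remote in the frame of cradle between -0.015 and 0.015 m and z of remote in the frame of cradle between 0.006 and 0.015 m and angle between the x axis of remote and the x axis of cradle, either way round below 0.15 rad and angle between remote's own z axis and vertical below 0.1 rad and linear speed of each of remote, candle_jar, candlestick, vase below 0.03 m/s and contact force between the fingers and remote below 0.3 N and distance of each of candle_jar, candlestick, vase from where it was at the start of the episode below 0.015 m and angle between each of candle_jar, candlestick, vase's own z axis and vertical below 0.15 rad and angular speed of each of candle_jar, candlestick, vase below 0.3 rad/s and distance of plant from where it was at the start of the episode below 0.025 m); the robot touches nothing.
It fails at once if an ornament is tipped by more than 0.5 rad or falls over (angle between any of candle_jar, candlestick, vase's own z axis and vertical above 0.5 rad).
It fails at once if the potted plant is pushed away by more than 25 mm or knocked over (distance of plant from where it was at the start of the episode above 0.025 m or angle between plant's own z axis and vertical above 0.5 rad).
It also fails if it takes over 144 s, if anything falls off the work surface, if the arm or the gripper's body presses on something with over 40 N, if the wrist force passes 120 N, or if a joint passes its speed limit or range.

## Working session

There is one attempt and no reset: what is moved stays moved. The work goes in short steps, Python scripts to look and compute and a shell command to move; the robot and the scene stay as the last step left them, time stands still between calls to the robot, and variables do not carry over. Pictures are saved under pics/ and viewed, at most 17 in all, crops included, and the job is handed in when it is done.

```bash
mkdir -p pics
python3 - <<'E'
from bench import *
import cv2
for n in ("top","side","wrist"):
    cv2.imwrite(f"pics/{n}0.png",grab_frame(n)[:,:,::-1]); print(n,calibration(n))
s=get_state();print(s["t"],s["tcp_pos"],s["ee_rot"],s["finger_gap"])
E
```

```text
top {'fovy': 54.961337825982966, 'cx': 278.78311751367346, 'cy': 204.94035165605365, 'rvec': array([ 2.13587873, -2.12474814,  0.21255526]), 'tvec': array([-0.00188459,  0.45837162,  0.88072966])}
side {'fovy': 57.390938731246756, 'cx': 274.81628264211497, 'cy': 209.33958709936726, 'rvec': array([ 2.18627675, -0.35736222,  0.20500645]), 'tvec': array([-0.42303679,  0.11876367,  0.78671031])}
wrist {'fovy': 65.70646984690485, 'cx': 282.90732660409793, 'cy': 212.71902272001046, 'T_tool_cam': array([[-3.12944549e-05, -9.57172214e-01, -2.89519173e-01,
         7.34076111e-02],
       [ 9.99999946e-01, -1.24501366e-04,  3.03519779e-04,
         2.15301816e-04],
       [-3.26566231e-04, -2.89519148e-01,  9.57172167e-01,
        -1.23899732e-01],
       [ 0.00000000e+00,  0.00000000e+00,  0.00000000e+00,
         1.00000000e+00]])}
0.15 [0.13915517 0.55751925 0.24959866] [-1.79927563e+02 -1.46201444e-02  1.65974816e+02] 0.0856161147922839
```

View pics/top0.png

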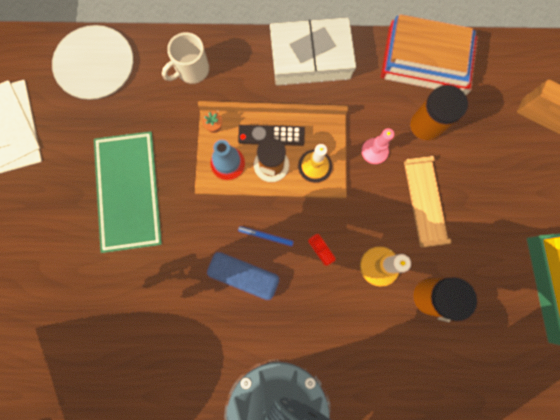

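View pics/side0.png

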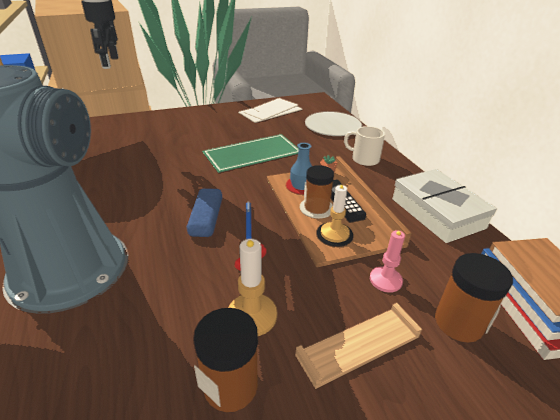

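The top view shows the vase on the red coaster (227,165), the jar on the white one (270,160) and the candlestick on the black one (316,163). The mat is at left (127,192), the cradle at right (427,201), the remote at (271,135) and the plant at (212,122). Next I'll enlarge the board.

```bash
python3 - <<'E'
import cv2
i=cv2.imread("pics/top0.png")
cv2.imwrite("pics/crop1.png",cv2.resize(i[95:205,190:355],None,fx=4.8,fy=4.8,interpolation=cv2.INTER_CUBIC))
E
cat > h.py <<'E'
import numpy as np,cv2
from bench import *
from scipy.spatial.transform import Rotation as R
def cam(n,s=None):
    c=calibration(n); f=210/np.tan(np.radians(c["fovy"]/2))
    if n=="wrist":
        T=np.eye(4);T[:3,:3]=R.from_euler("xyz",s["ee_rot"],degrees=True).as_matrix();T[:3,3]=s["tcp_pos"]
        T=T@c["T_tool_cam"];return c,f,T[:3,:3],T[:3,3]
    M=cv2.Rodrigues(c["rvec"])[0];return c,f,M.T,-M.T@c["tvec"]
def ray(n,px,s=None):
    c,f,Rw,o=cam(n,s);p=np.atleast_2d(px).astype(float)-[c["cx"],c["cy"]]
    if n=="wrist":
        r=np.linalg.norm(p,axis=1,keepdims=True)+1e-9;d=np.hstack([p/r*np.sin(r/f),np.cos(r/f)])
    else: d=np.hstack([p/f,np.ones((len(p),1))])
    return o,d@Rw.T
def onz(n,px,z,s=None):
    o,d=ray(n,px,s);return (o+d*((z-o[2])/d[:,2:]))[:,:2]
def proj(n,P,s=None):
    c,f,Rw,o=cam(n,s);q=(np.atleast_2d(P)-o)@Rw
    if n=="wrist":
        r=np.linalg.norm(q[:,:2],axis=1);return q[:,:2]/r[:,None]*(f*np.arctan2(r,q[:,2]))[:,None]+[c["cx"],c["cy"]]
    return q[:,:2]/q[:,2:]*f+[c["cx"],c["cy"]]
E
python3 - <<'E'
from h import *
i=cv2.imread("pics/top0.png");h=cv2.cvtColor(i,cv2.COLOR_BGR2HSV)
print("o",cam("top")[3],"tcp px",proj("top",[.139,.558,.25]))
def blobs(name,lo,hi,z,roi):
    m=cv2.inRange(h,lo,hi);k=np.zeros_like(m);x0,y0,x1,y1=roi;k[y0:y1,x0:x1]=m[y0:y1,x0:x1]
    cs=max(cv2.findContours(k,0,1)[0],key=cv2.contourArea)
    hull=onz("top",cv2.convexHull(cs)[:,0],z)
    r=cv2.minAreaRect((hull*1000).astype(np.float32));print(name,cv2.contourArea(cs),np.round(r[0],1),np.round(r[1],1),round(r[2],1))
blobs("mat",(60,80,40),(90,255,255),.004,(80,120,170,260))
blobs("cradle",(8,60,150),(30,255,255),.012,(400,150,460,250))
blobs("flame/candle",(0,0,170),(40,90,255),.138,(305,140,330,168))
blobs("white",(0,0,120),(179,90,255),.016,(250,140,292,182))
blobs("red",(170,120,60),(179,255,255),.016,(205,140,247,182))
blobs("red2",(0,150,60),(5,255,255),.016,(205,140,247,182))
blobs("vase",(95,80,40),(125,255,255),.131,(205,135,247,182))
E
```

```text
o [0.2881529  0.01254404 0.95005441] tcp px [[-64.64230635 373.07059682]]
mat 4744.5 [499.6 364.6] [251.9 112.8] 8.2
cradle 2515.5 [ 478.8 -350. ] [217.  78.] 6.9
flame/candle 155.5 [553.2 -82.3] [23.5 39.3] 63.6
white 290.5 [551.4  19.6] [81.6 60.9] 88.3
red 0.0 [540.1 120.4] [2.4 0. ] 90.4
red2 164.0 [556.  120.5] [58.9 77.1] 19.8
vase 77.5 [534.7 130.2] [42.5 15.8] 32.0
```

View pics/crop1.png

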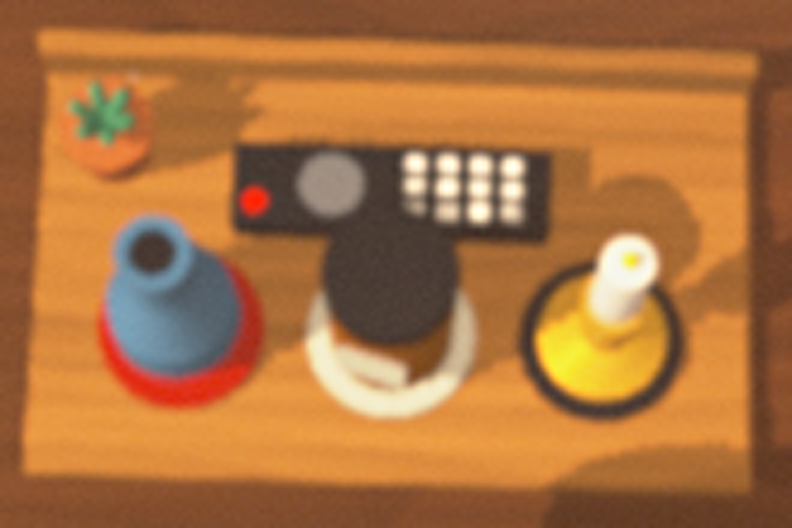

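The crop (4.8x, offset 190,95) shows the coaster centres at about (181,324), (391,332) and (602,338). The vase rim is at (152,252), the jar lid at (391,276), the candle top at (629,262) and the remote's centre at (393,192). Now I'll convert these to world coordinates.

Run:
```python
from h import *
def u(x,y): return [190+(x+.5)/4.8-.5,95+(y+.5)/4.8-.5]
for n,p,z in [("red",(181,324),.016),("white",(391,332),.016),("black",(602,338),.016),("vase rim",(152,252),.131),("lid",(391,276),.116),("candle",(629,262),.138),
 ("r1",(237,145),.032),("r2",(552,152),.032),("r3",(547,242),.032),("r4",(234,235),.032),("plant",(103,112),.06)]:
    print(n,np.round(onz("top",[u(*p)],z)*1000,1))
i=cv2.imread("pics/top0.png");h=cv2.cvtColor(i,cv2.COLOR_BGR2HSV)
m=cv2.inRange(h,(8,60,120),(30,255,255));m[:150]=0;m[250:]=0;m[:,:400]=0;m[:,460:]=0
c=max(cv2.findContours(m,0,1)[0],key=cv2.contourArea);b=cv2.boxPoints(cv2.minAreaRect(c));print(b,onz("top",b,.024)*1000,onz("top",b,.0)*1000)
s=get_state()
print(proj("wrist",[.5,.36,0],s),proj("side",[.48,-.35,.01]))
a=cv2.imread("pics/side0.png")[300:400,280:440];t=i[145:260,395:460]
cv2.imwrite("pics/crop2.png",np.hstack([cv2.resize(a,(480,300)),cv2.resize(t,(170,300))]))
```

```text
red [[567. 124.]]
white [[563.7  19.1]]
black [[561.5 -86.5]]
vase rim [[565.6 123.9]]
lid [[560.3  18.6]]
candle [[560.4 -85.9]]
r1 [[655.4  96.7]]
r2 [[653.2 -60.9]]
r3 [[606.  -58.1]]
r4 [[608.2  97.1]]
plant [[660.5 159.5]]
[[400. 150.]
 [459. 150.]
 [459. 247.]
 [400. 247.]] [[ 598.24206005 -290.82783134]
 [ 599.46669314 -433.69863296]
 [ 366.01166786 -415.29456008]
 [ 365.31991957 -278.8012131 ]] [[ 606.27845582 -298.69013922]
 [ 607.53482699 -445.26363821]
 [ 368.02948702 -426.38259794]
 [ 367.3198111  -286.35183428]]
[[223.57970581 408.09392304]] [[360.84122146 341.14791251]]
```

View pics/crop2.png

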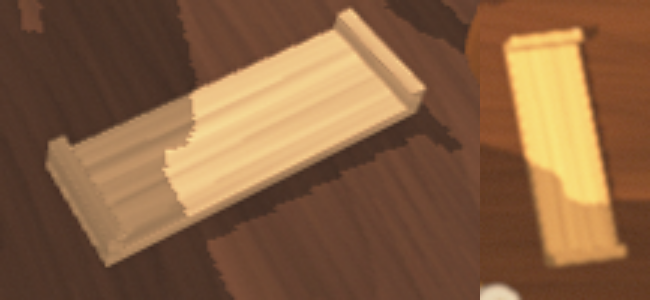

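```bash
python3 -m pendant '[[-0.631,-0.374,0,0,0,0.844],[-0.631,-0.374,0,0,0,0.844],[-0.631,-0.374,0,0,0,0.844],[-0.631,-0.374,0,0,0,0.844],[-0.631,-0.374,0,0,0,0.844],[-0.631,-0.374,0,0,0,0.844],[-0.631,-0.374,0,0,0,0.844],[-0.631,-0.374,0,0,0,0.844],[-0.631,-0.374,0,0,0,0.844],[-0.631,-0.374,0,0,0,0.844]]' 1 40
python3 - <<'E'
from h import *
def u(x,y): return [395+(x-480)/2.615,145+y/2.609]
for q in [(505,40),(582,30),(548,266),(626,258)]: print(onz("top",[u(*q)],.020)*1000)
s=get_state();print(s["joint_positions"],s["ee_rot"],s["tcp_pos"],s["t"])
E
```

```text
t: 1.4
tcp_pos: [0.3996, 0.3006, 0.2503]
ee_rot: [-180.0, 0.0, 90.2]
ft_force: [-0.1, 0.1, 0.1]
finger_gap: 0.0853
finger_force: 0.0
[[ 573.72707439 -301.81242108]]
[[ 583.91808687 -373.66309713]]
[[ 366.0045489  -328.80268539]]
[[ 373.44632047 -398.67058005]]
[2.33225404e+01 6.33066133e-01 1.02649291e+02 1.72403366e-03
 7.67228387e+01 2.31064148e+01] [-1.79994563e+02  4.95623879e-04  9.02157296e+01] [0.39956326 0.30055688 0.250254  ] 1.4
```

```bash
python3 -m pendant '[[-0.1,0.1,0,0,0,0],[-0.2,0.19,0,0,0,0],[-0.3,0.28,0,0,0,0],[-0.353,0.333,0,0,0,0],[-0.353,0.333,0,0,0,0],[-0.353,0.333,0.05,0,0,0],[-0.353,0.333,0.12,0,0,0],[-0.353,0.333,0.19,0,0,0],[-0.353,0.333,0.25,0,0,0],[-0.353,0.333,0.275,0,0,0],[-0.353,0.333,0.275,0,0,0]]' 1 40
python3 - <<'E'
from h import *
cv2.imwrite("pics/side1.png",grab_frame("side")[80:280,220:440,::-1]);s=get_state();print(s["tcp_pos"],s["finger_force"])
i=cv2.imread("pics/side1.png");cv2.imwrite("pics/side1.png",cv2.resize(i,None,fx=3,fy=3))
E
```

```text
t: 2.78
tcp_pos: [0.5659, 0.1244, 0.1124]
ee_rot: [-179.9, -0.0, 90.1]
ft_force: [0.2, -0.2, 1.0]
finger_gap: 0.0856
finger_force: 0.0
[0.56677162 0.12422073 0.11345862] 0.0
```

View pics/side1.png

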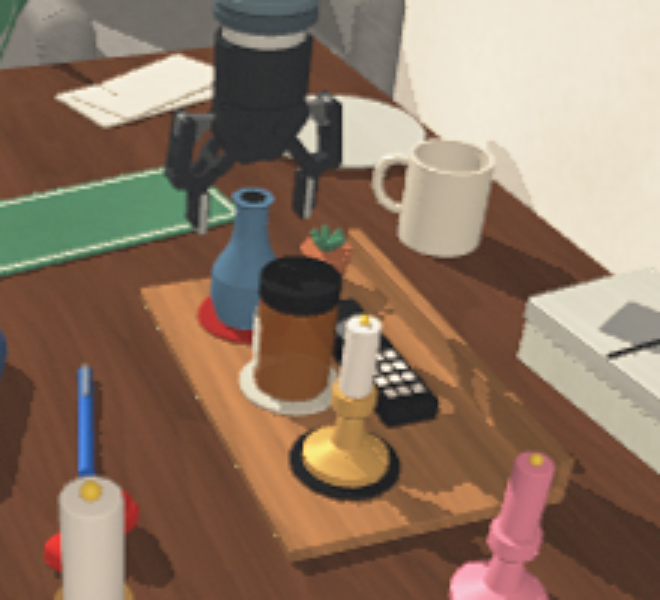

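The fingers (200,220 and 305,200) straddle the vase neck at (253,210). Now I'll close and lift.

```bash
python3 -m pendant '[[0,0,0,0,0,0],[0,0,0,0,0,0],[0,0,0,0,0,0],[0,0,0,0,0,0],[0,0,0,0,0,0],[0,0,0,0,0,0],[0,0,-0.03,0,0,0],[0,0,-0.07,0,0,0],[0,0,-0.12,0,0,0],[0,0,-0.17,0,0,0],[0,0,-0.2,0,0,0],[0,0,-0.2,0,0,0]]' 0 30
```

```text
t: 4.32
tcp_pos: [0.5673, 0.1235, 0.2141]
ee_rot: [179.9, -0.0, 90.0]
ft_force: [-0.2, 0.8, -2.4]
finger_gap: 0.0319
finger_force: 29.9
```

```bash
python3 -m pendant '[[0.04,0.006,0,0,0,0],[0.11,0.016,0,0,0,0],[0.19,0.027,0,0,0,0],[0.27,0.039,0,0,0,0],[0.35,0.05,0,0,0,0],[0.43,0.062,0,0,0,0],[0.49,0.07,0,0,0,0],[0.512,0.074,0,0,0,0],[0.512,0.074,0.03,0,0,0],[0.512,0.074,0.08,0,0,0],[0.512,0.074,0.13,0,0,0],[0.512,0.074,0.18,0,0,0],[0.512,0.074,0.205,0,0,0],[0.512,0.074,0.216,0,0,0],[0.512,0.074,0.222,0,0,0],[0.512,0.074,0.222,0,0,0],[0.512,0.074,0.222,0,0,0]]'
python3 - <<'E'
from h import *
cv2.imwrite("pics/w1.png",grab_frame("wrist")[:,:,::-1])
E
```

```text
t: 6.45
tcp_pos: [0.6041, 0.3798, 0.1028]
ee_rot: [179.9, -0.0, 90.0]
ft_force: [-0.4, 0.2, -1.4]
finger_gap: 0.0316
finger_force: 30.1
```

View pics/w1.png

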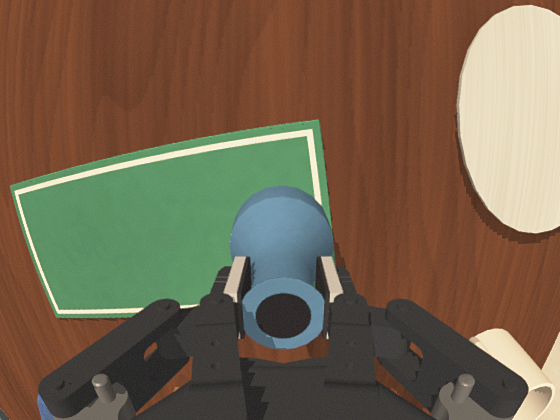

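The vase stands inside the mat's far end, with its belly at (282,240) and the mat's end edge at x of about 325. Releasing, then going to the jar.

```bash
python3 -m pendant '[[0,0,0.001,0,0,0],[0,0,0.001,0,0,0],[0,0,0.001,0,0,0],[0,0,0.001,0,0,0],[0,0,-0.05,0,0,0],[0,0,-0.12,0,0,0],[0,0,-0.2,0,0,0],[0,0,-0.28,0,0,0],[-0.08,-0.01,-0.3,0,0,0],[-0.18,-0.02,-0.3,0,0,0],[-0.28,-0.035,-0.3,0,0,0],[-0.38,-0.045,-0.3,0,0,0],[-0.48,-0.056,-0.3,0,0,0],[-0.58,-0.068,-0.3,0,0,0],[-0.68,-0.078,-0.3,0,0,0],[-0.722,-0.084,-0.3,0,0,0],[-0.722,-0.084,-0.3,0,0,0]]' 1 30
python3 -m pendant '[[0,0,0.05,0,0,0],[0,0,0.12,0,0,0],[0,0,0.2,0,0,0],[0,0,0.27,0,0,0],[0,0,0.32,0,0,0],[0,0,0.33,0,0,0],[0,0,0.33,0,0,0]]' 1 30
python3 - <<'E'
from h import *
a=grab_frame("wrist")[:,:,::-1];b=grab_frame("side")[100:310,200:480,::-1]
cv2.imwrite("pics/c3.png",np.hstack([cv2.resize(a,(400,300)),cv2.resize(b,(400,300))]))
E
```

```text
t: 8.62
tcp_pos: [0.5616, 0.017, 0.252]
ee_rot: [180.0, 0.0, 89.8]
ft_force: [0.6, 0.1, -0.4]
finger_gap: 0.0855
finger_force: 0.0
t: 9.5
tcp_pos: [0.5621, 0.0191, 0.0873]
ee_rot: [180.0, -0.0, 90.1]
ft_force: [0.2, -0.1, -0.8]
finger_gap: 0.0855
finger_force: 0.0
```

View pics/c3.png

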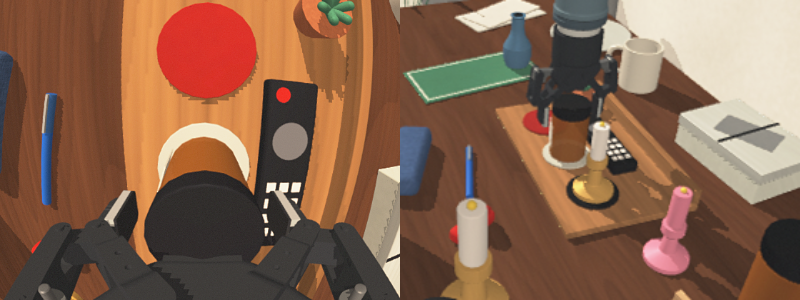

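The vase stands on the mat (517,40 in the right half), and the jar sits centred between the open pads (left half, 145 to 262). Gripping and moving it.

```bash
python3 -m pendant '[[0,0,0,0,0,0],[0,0,0,0,0,0],[0,0,0,0,0,0],[0,0,0,0,0,0],[0,0,0,0,0,0],[0,0,-0.03,0,0,0],[0,0,-0.07,0,0,0],[0,0,-0.12,0,0,0],[0,0,-0.17,0,0,0],[0,0,-0.2,0,0,0],[0,0,-0.2,0,0,0]]' 0 30
python3 -m pendant '[[0.04,-0.007,0,0,0,0],[0.11,-0.02,0,0,0,0],[0.2,-0.036,0,0,0,0],[0.3,-0.054,0,0,0,0],[0.4,-0.072,0,0,0,0],[0.5,-0.09,0,0,0,0],[0.59,-0.106,0,0,0,0],[0.66,-0.118,0,0,0,0],[0.692,-0.124,0,0,0,0],[0.692,-0.124,0.03,0,0,0],[0.692,-0.124,0.08,0,0,0],[0.692,-0.124,0.13,0,0,0],[0.692,-0.124,0.18,0,0,0],[0.692,-0.124,0.205,0,0,0],[0.692,-0.124,0.216,0,0,0],[0.692,-0.124,0.223,0,0,0],[0.692,-0.124,0.223,0,0,0],[0.692,-0.124,0.223,0,0,0]]'
```

```text
t: 10.98
tcp_pos: [0.5623, 0.0184, 0.188]
ee_rot: [179.9, 0.0, 90.0]
ft_force: [0.1, 0.4, -4.2]
finger_gap: 0.0633
finger_force: 34.2
t: 13.22
tcp_pos: [0.5003, 0.3649, 0.0762]
ee_rot: [179.9, -0.0, 90.0]
ft_force: [0.5, 0.6, 0.5]
finger_gap: 0.0631
finger_force: 34.2
```

```bash
python3 -m pendant '[[0,0,0,0,0,0],[0,0,0,0,0,0],[0,0,0,0,0,0],[0,0,0,0,0,0],[0,0,-0.05,0,0,0],[0,0,-0.12,0,0,0],[0,0,-0.2,0,0,0],[0,0,-0.28,0,0,0],[0,0,-0.35,0,0,0],[-0.1,0.014,-0.35,0,0,0],[-0.22,0.03,-0.35,0,0,0],[-0.34,0.046,-0.35,0,0,0],[-0.46,0.062,-0.35,0,0,0],[-0.58,0.078,-0.35,0,0,0],[-0.7,0.095,-0.35,0,0,0],[-0.82,0.111,-0.35,0,0,0],[-0.89,0.121,-0.35,0,0,0],[-0.902,0.122,-0.35,0,0,0],[-0.902,0.122,-0.35,0,0,0]]' 1 30
python3 -m pendant '[[0,0,0.04,0,0,0],[0,0,0.1,0,0,0],[0,0,0.17,0,0,0],[0,0,0.23,0,0,0],[0,0,0.265,0,0,0],[0,0,0.274,0,0,0],[0,0,0.274,0,0,0]]' 1 30
python3 - <<'E'
from h import *
a=grab_frame("wrist")[:,:,::-1];b=grab_frame("side")[100:310,200:480,::-1]
cv2.imwrite("pics/c4.png",np.hstack([cv2.resize(a,(400,300)),cv2.resize(b,(400,300))]))
E
```

```text
t: 15.6
tcp_pos: [0.5605, -0.0863, 0.2501]
ee_rot: [-180.0, -0.0, 90.0]
ft_force: [0.2, 0.6, 0.4]
finger_gap: 0.0855
finger_force: 0.0
t: 16.48
tcp_pos: [0.5612, -0.0862, 0.114]
ee_rot: [179.9, 0.0, 90.0]
ft_force: [-0.3, -0.4, 0.8]
finger_gap: 0.0853
finger_force: 0.0
```

View pics/c4.png

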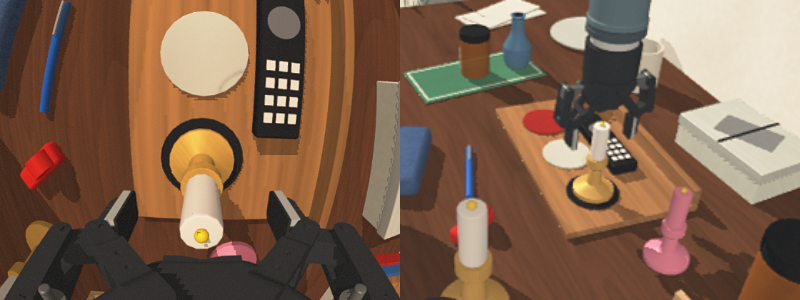

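The jar and the vase are upright on the mat, and the candle is centred between the pads (left half, 202). Gripping.

```bash
python3 -m pendant '[[0,0,0,0,0,0],[0,0,0,0,0,0],[0,0,0,0,0,0],[0,0,0,0,0,0],[0,0,0,0,0,0],[0,0,0,0,0,0],[0,0,-0.03,0,0,0],[0,0,-0.07,0,0,0],[0,0,-0.12,0,0,0],[0,0,-0.17,0,0,0],[0,0,-0.2,0,0,0],[0,0,-0.2,0,0,0]]' 0 30
python3 -m pendant '[[0.04,-0.015,0,0,0,0],[0.12,-0.045,0,0,0,0],[0.22,-0.083,0,0,0,0],[0.32,-0.121,0,0,0,0],[0.42,-0.159,0,0,0,0],[0.52,-0.197,0,0,0,0],[0.62,-0.235,0,0,0,0],[0.72,-0.272,0,0,0,0],[0.81,-0.307,0,0,0,0],[0.86,-0.325,0,0,0,0],[0.872,-0.33,0,0,0,0],[0.872,-0.33,0.05,0,0,0],[0.872,-0.33,0.11,0,0,0],[0.872,-0.33,0.17,0,0,0],[0.872,-0.33,0.205,0,0,0],[0.872,-0.33,0.216,0,0,0],[0.872,-0.33,0.223,0,0,0],[0.872,-0.33,0.223,0,0,0],[0.872,-0.33,0.223,0,0,0]]'
```

```text
t: 18.08
tcp_pos: [0.5613, -0.0867, 0.2147]
ee_rot: [179.9, 0.0, 90.0]
ft_force: [0.4, -0.3, -1.0]
finger_gap: 0.0234
finger_force: 29.7
t: 20.45
tcp_pos: [0.3961, 0.3498, 0.1026]
ee_rot: [179.9, -0.0, 90.0]
ft_force: [-0.4, 0.2, -1.8]
finger_gap: 0.0234
finger_force: 29.7
```

```bash
python3 -m pendant '[[0,0,0.001,0,0,0],[0,0,0.001,0,0,0],[0,0,0.001,0,0,0],[0,0,0.001,0,0,0],[0,0,0.001,0,0,0],[0,0,-0.05,0,0,0],[0,0,-0.12,0,0,0],[0,0,-0.2,0,0,0],[0,0,-0.28,0,0,0],[0,0,-0.3,0,0,0],[-0.1,0.07,-0.3,0,0,0],[-0.2,0.14,-0.3,0,0,0],[-0.3,0.21,-0.3,0,0,0],[-0.4,0.28,-0.3,0,0,0],[-0.5,0.355,-0.3,0,0,0],[-0.6,0.425,-0.3,0,0,0],[-0.662,0.469,-0.3,0,0,0],[-0.662,0.469,-0.3,0,0,0],[-0.662,0.469,-0.3,0,0,0]]' 1 30
python3 - <<'E'
from h import *
s=get_state();a=grab_frame("wrist")[:,:,::-1];b=grab_frame("top")[100:270,80:340,::-1]
cv2.imwrite("pics/w2.png",a)
cv2.imwrite("pics/c5.png",np.hstack([cv2.resize(a,(400,300)),cv2.resize(b,(400,262),interpolation=2)[:,:] if 0 else cv2.resize(b,(400,300))]))
h=cv2.cvtColor(a,cv2.COLOR_BGR2HSV);m=cv2.inRange(h,(0,0,0),(179,255,60));m=cv2.morphologyEx(m,cv2.MORPH_OPEN,np.ones((5,5)))
for c in cv2.findContours(m,0,1)[0]:
    if cv2.contourArea(c)>1500: print(cv2.boundingRect(c),np.round(np.array(cv2.minAreaRect((onz("wrist",c[:,0],.032,s)*1000).astype(np.float32))[0]),1),cv2.minAreaRect((onz("wrist",c[:,0],.032,s)*1000).astype(np.float32))[1:])
E
```

```text
t: 22.82
tcp_pos: [0.6293, 0.0191, 0.2504]
ee_rot: [-179.9, -0.0, 90.0]
ft_force: [0.5, 0.2, -0.4]
finger_gap: 0.0852
finger_force: 0.0
(294, 359, 138, 61) [ 782.4 -313.4] ((124.64225769042969, 297.75018310546875), 42.590511322021484)
(165, 359, 133, 61) [ 542.8 -284.3] ((155.57728576660156, 191.09283447265625), 77.9542236328125)
(452, 313, 73, 107) [ 984.3 -283.8] ((139.37867736816406, 296.07415771484375), 31.092369079589844)
(374, 268, 66, 94) [ 797.5 -149.3] ((81.90422821044922, 171.88967895507812), 26.045040130615234)
(57, 268, 136, 152) [ 358.4 -247.2] ((456.912841796875, 112.45579528808594), 48.064292907714844)
(197, 237, 64, 59) [564.2 -77.8] ((76.75202941894531, 77.17134094238281), 0.6010653376579285)
(269, 114, 42, 81) [636.1  54. ] ((85.94822692871094, 43.2586669921875), 89.5130844116211)
```

View pics/c5.png

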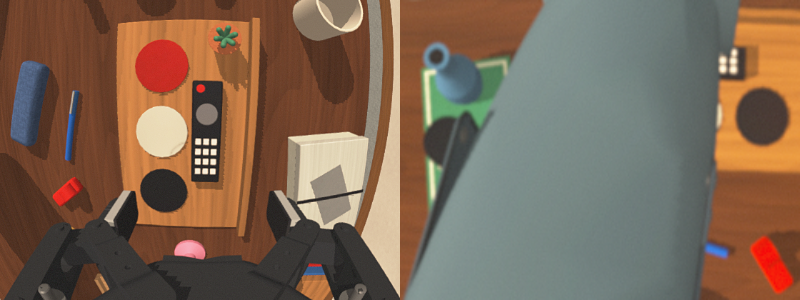

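The board holds three empty coasters, with the remote at left-half corners (193,80), (223,82), (219,182), (191,180). I'll compute its pose from the wrist view.

Run:
```python
from h import *
s=get_state();s["tcp_pos"]=np.array([.6298,.0187,.2505]);s["ee_rot"]=[180,0,90]
a=cv2.imread("pics/w2.png");h=cv2.cvtColor(a,cv2.COLOR_BGR2HSV)
P=np.array([(193,80),(223,82),(219,182),(191,180)])*1.4
q=onz("wrist",P,.032,s)*1000;print(q,q.mean(0))
for n,lo,hi,roi in [("red",(0,150,60),(6,255,255),(180,50,270,140)),("white",(0,0,130),(40,90,255),(180,140,268,225)),("black",(0,0,0),(179,255,60),(190,232,266,300))]:
    m=cv2.inRange(h,lo,hi);x0,y0,x1,y1=roi;k=np.zeros_like(m);k[y0:y1,x0:x1]=m[y0:y1,x0:x1]
    c=max(cv2.findContours(k,0,1)[0],key=cv2.contourArea);r=cv2.minEnclosingCircle((onz("wrist",c[:,0],.016,s)*1000).astype(np.float32));print(n,r)
```

```text
[[617.00833876  98.19351148]
 [660.6400452   95.46500784]
 [657.5133881  -61.63266865]
 [612.36701105 -58.05318066]] [636.88219578  18.4931675 ]
red ((567.2133178710938, 122.35101318359375), 41.759063720703125)
white ((564.9916381835938, 17.84966468811035), 41.90489959716797)
black ((563.06787109375, -86.95565032958984), 41.320289611816406)
```

```bash
python3 -m pendant '[[0,0.008,0.06,0,0,0],[0,0.008,0.15,0,0,0],[0,0.008,0.25,0,0,0],[0,0.008,0.33,0,0,0],[0,0.008,0.38,0,0,0],[0,0.008,0.41,0,0,0],[0,0.008,0.425,0,0,0],[0,0.008,0.433,0,0,0],[0,0.008,0.433,0,0,0]]' 0.8 30
python3 -m pendant '[[0,0,0,0,0,0],[0,0,0,0,0,0],[0,0,0,0,0,0],[0,0,0,0,0,0],[0,0,0,0,0,0],[0,0,0,0,0,0]]' 0 40
```

```text
t: 24.05
tcp_pos: [0.6347, 0.0185, 0.036]
ee_rot: [179.9, 0.0, 90.0]
ft_force: [-0.1, 0.2, -0.4]
finger_gap: 0.0682
finger_force: 0.0
t: 24.8
tcp_pos: [0.635, 0.0184, 0.0365]
ee_rot: [179.9, 0.0, 90.0]
ft_force: [-1.1, 0.1, 6.3]
finger_gap: 0.044
finger_force: 41.8
```

```bash
python3 -m pendant '[[0,0,-0.03,0,0,0],[0,0,-0.08,0,0,0],[0,0,-0.15,0,0,0],[0,0,-0.22,0,0,0],[0,0,-0.28,0,0,0],[0,0,-0.3,0,0,0],[0,0,-0.3,0,0,0]]' 0 40
python3 - <<'E'
from h import *
P=np.array([(58,147),(110,252),(347,14),(421,92)])/3+[280,300]
q=onz("side",P,.024)*1000;print(np.round(q,1),q.mean(0))
i=cv2.imread("pics/top0.png");cv2.imwrite("pics/cr.png",cv2.resize(i[150:254,395:460],None,fx=5.5,fy=5.5,interpolation=2))
E
```

```text
t: 25.68
tcp_pos: [0.6342, 0.0185, 0.1856]
ee_rot: [180.0, 0.0, 90.0]
ft_force: [0.4, -0.2, -1.8]
finger_gap: 0.0441
finger_force: 41.1
[[ 371.5 -339.4]
 [ 374.  -402. ]
 [ 571.  -310.6]
 [ 579.4 -371.7]] [ 473.98804417 -355.93840676]
```

View pics/cr.png

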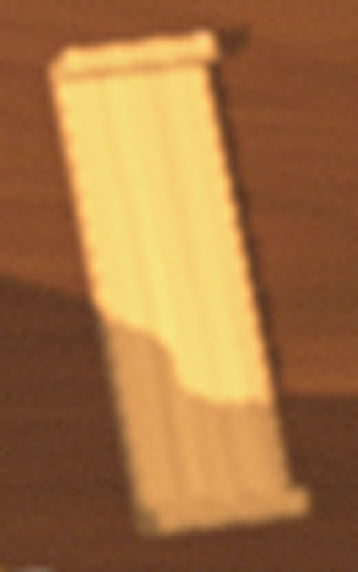

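The cradle's lip tops centre at about (139,53) and (229,508) in this 5.5x crop (offset 395,150).

Run:
```python
from h import *
P=(np.array([(139,53),(229,508)])+.5)/5.5-.5+[395,150]
q=onz("top",P,.024)*1000;print(q,q.mean(0),np.degrees(np.arctan2(*(q[0]-q[1])[::-1])),np.linalg.norm(q[0]-q[1]))
```

```text
[[ 575.55139417 -337.45576289]
 [ 377.36459256 -363.33860576]] [ 476.45799336 -350.39718433] 7.4406152156091165 199.86978232935436
```

```bash
python3 -m pendant '[[0,0,-0.06,0,0,0],[0,0,-0.14,0,0,0],[0,0,-0.2,0,0,0],[-0.07,-0.03,-0.2,0,0,0.1],[-0.15,-0.065,-0.2,0,0,0.2],[-0.24,-0.1,-0.2,0,0,0.3],[-0.33,-0.14,-0.2,0,0,0.4],[-0.42,-0.18,-0.2,0,0,0.5],[-0.51,-0.22,-0.2,0,0,0.6],[-0.6,-0.26,-0.2,0,0,0.7],[-0.68,-0.29,-0.2,0,0,0.8],[-0.73,-0.315,-0.2,0,0,0.88],[-0.741,-0.318,-0.2,0,0,0.918],[-0.741,-0.318,-0.2,0,0,0.918],[-0.741,-0.318,0,0,0,0.918],[-0.741,-0.318,0,0,0,0.918],[-0.741,-0.318,0.1,0,0,0.918],[-0.741,-0.318,0.15,0,0,0.918],[-0.741,-0.318,0.15,0,0,0.918]]' 0 40
python3 - <<'E'
from h import *
a=grab_frame("wrist")[:,:,::-1];b=grab_frame("side")[200:410,240:520,::-1]
cv2.imwrite("pics/c6.png",np.hstack([cv2.resize(a,(400,300)),cv2.resize(b,(400,300))]))
E
```

```text
t: 28.05
tcp_pos: [0.4739, -0.3494, 0.107]
ee_rot: [-179.7, 0.2, 7.5]
ft_force: [0.3, 0.7, -1.6]
finger_gap: 0.0438
finger_force: 41.2
```

View pics/c6.png

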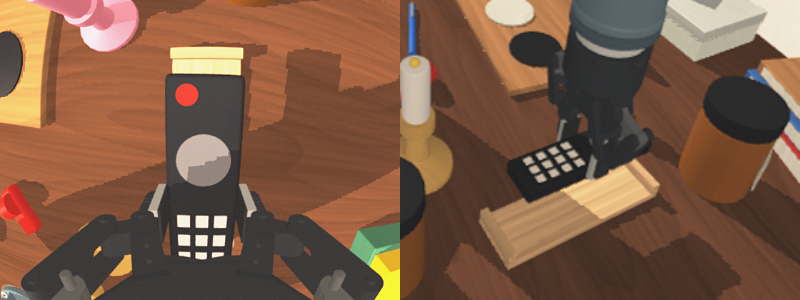

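The remote hangs in line over the cradle: remote axis at about 205, far lip at 170 to 244 in the left half. Lowering it.

```bash
python3 -m pendant '[[0,0,0.03,0,0,0],[0,0,0.07,0,0,0],[0,0,0.11,0,0,0],[0,0,0.13,0,0,0],[0,0,0.143,0,0,0],[0,0,0.15,0,0,0],[0,0,0.153,0,0,0],[0,0,0.153,0,0,0],[0,0,0.153,0,0,0]]' 0 40
```

```text
t: 29.28
tcp_pos: [0.4756, -0.3523, 0.0345]
ee_rot: [179.9, -0.0, 7.4]
ft_force: [-0.9, 0.9, 1.8]
finger_gap: 0.044
finger_force: 41.5
```

```bash
python3 -m pendant '[[0,0,0,0,0,0],[0,0,0,0,0,0],[0,0,0,0,0,0],[0,0,-0.05,0,0,0],[0,0,-0.12,0,0,0],[0,0,-0.24,0,0,0],[0,0,-0.36,0,0,0],[-0.1,0,-0.42,0,0,0],[-0.2,0,-0.42,0,0,0],[-0.24,0,-0.42,0,0,0],[-0.24,0,-0.42,0,0,0],[-0.24,0,-0.42,0,0,0]]' 0.8 30
python3 - <<'E'
from h import *
s=get_state();a=grab_frame("wrist")[:,:,::-1];np.save("s3.npy",s,allow_pickle=True)
cv2.imwrite("pics/w3.png",a);print(s["tcp_pos"],s["ee_rot"])
E
```

```text
t: 30.78
tcp_pos: [0.357, -0.3674, 0.2436]
ee_rot: [-180.0, -0.0, 7.4]
ft_force: [-0.5, 0.1, 0.4]
finger_gap: 0.0684
finger_force: 0.0
[ 0.35703634 -0.36738913  0.24356782] [-1.79981946e+02 -2.51778248e-02  7.40274129e+00]
```

View pics/w3.png

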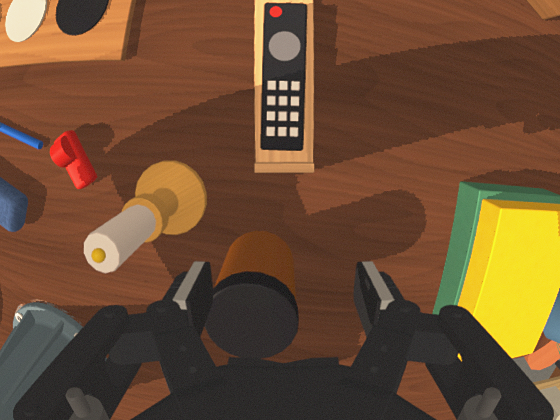

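Run:
```python
from h import *
s=np.load("s3.npy",allow_pickle=True).item()
t=np.radians(7.4);M=np.array([[np.cos(t),np.sin(t)],[-np.sin(t),np.cos(t)]])
def c(p,z): return np.round((onz("wrist",p,z,s)*1000-[475.5,-352])@M.T,1)
print("remote end",c([(261,149),(303,152)],.030),"far",c([(264,2),(307,5)],.030))
print("lip",c([(255,165),(314,165)],.024),"bed edges",c([(257,100),(312,100)],.010))
```

```text
remote end [[-78.2  23. ]
 [-81.4 -20.6]] far [[ 79.8  19.8]
 [ 76.4 -24.6]]
lip [[-96.   30. ]
 [-95.9 -32.9]] bed edges [[-26.1  28.3]
 [-26.  -31.2]]
```

The remote lies centred in the cradle: within about 1 mm along and across, lengthwise. Now fetching the candlestick.

```bash
python3 -m pendant '[[0,0,-0.08,0,0,0],[0,0,-0.12,0,0,-0.05],[0.05,-0.09,-0.12,0,0,-0.15],[0.1,-0.18,-0.12,0,0,-0.25],[0.15,-0.28,-0.12,0,0,-0.35],[0.2,-0.38,-0.12,0,0,-0.45],[0.26,-0.48,-0.12,0,0,-0.55],[0.32,-0.58,-0.12,0,0,-0.65],[0.36,-0.66,-0.12,0,0,-0.75],[0.378,-0.691,-0.12,0,0,-0.85],[0.378,-0.691,-0.12,0,0,-0.918],[0.378,-0.691,-0.12,0,0,-0.918],[0.378,-0.691,-0.12,0,0,-0.918]]' 1 30
```

```text
t: 32.45
tcp_pos: [0.4994, -0.0002, 0.3035]
ee_rot: [-180.0, -0.0, 89.9]
ft_force: [-0.0, 0.2, -0.1]
finger_gap: 0.0853
finger_force: 0.0
```

```bash
python3 -m pendant '[[0.1,-0.03,0,0,0,0],[0.2,-0.06,0,0,0,0],[0.3,-0.09,0,0,0,0],[0.4,-0.12,0,0,0,0],[0.5,-0.15,0,0,0,0],[0.6,-0.18,0,0,0,0],[0.68,-0.202,0,0,0,0],[0.7,-0.207,0,0,0,0],[0.7,-0.207,0,0,0,0],[0.7,-0.207,0.1,0,0,0],[0.7,-0.207,0.2,0,0,0],[0.7,-0.207,0.3,0,0,0],[0.7,-0.207,0.37,0,0,0],[0.7,-0.207,0.4,0,0,0],[0.7,-0.207,0.402,0,0,0],[0.7,-0.207,0.402,0,0,0]]' 0.9 30
python3 - <<'E'
from h import *
a=grab_frame("wrist")[:,:,::-1];b=grab_frame("side")[60:270,140:420,::-1]
cv2.imwrite("pics/c7.png",np.hstack([cv2.resize(a,(400,300)),cv2.resize(b,(400,300))]))
E
```

```text
t: 34.45
tcp_pos: [0.397, 0.3498, 0.1044]
ee_rot: [179.9, -0.1, 90.0]
ft_force: [-0.2, -0.1, -0.0]
finger_gap: 0.0767
finger_force: 0.0
```

View pics/c7.png

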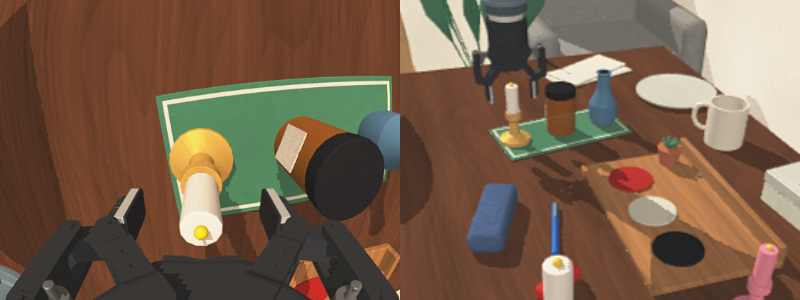

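All three stand upright on the mat, and the candle is centred between the pads (202). Returning it to the black coaster.

```bash
python3 -m pendant '[[0,0,0,0,0,0],[0,0,0,0,0,0],[0,0,0,0,0,0],[0,0,0,0,0,0],[0,0,0,0,0,0],[0,0,0,0,0,0],[0,0,-0.03,0,0,0],[0,0,-0.08,0,0,0],[0,0,-0.14,0,0,0],[0,0,-0.2,0,0,0],[0,0,-0.224,0,0,0],[0,0,-0.224,0,0,0]]' 0 30
python3 -m pendant '[[-0.04,0.015,0,0,0,0],[-0.12,0.045,0,0,0,0],[-0.22,0.083,0,0,0,0],[-0.32,0.121,0,0,0,0],[-0.42,0.159,0,0,0,0],[-0.52,0.197,0,0,0,0],[-0.62,0.235,0,0,0,0],[-0.72,0.272,0,0,0,0],[-0.81,0.307,0,0,0,0],[-0.86,0.327,0,0,0,0],[-0.872,0.332,0,0,0,0],[-0.872,0.332,0.05,0,0,0],[-0.872,0.332,0.11,0,0,0],[-0.872,0.332,0.16,0,0,0],[-0.872,0.332,0.185,0,0,0],[-0.872,0.332,0.194,0,0,0],[-0.872,0.332,0.199,0,0,0],[-0.872,0.332,0.199,0,0,0],[-0.872,0.332,0.199,0,0,0]]'
```

```text
t: 36.05
tcp_pos: [0.3958, 0.3496, 0.2154]
ee_rot: [179.9, -0.0, 90.0]
ft_force: [0.6, -0.1, -2.2]
finger_gap: 0.0231
finger_force: 29.7
t: 38.42
tcp_pos: [0.5622, -0.0867, 0.1161]
ee_rot: [179.9, 0.0, 90.0]
ft_force: [0.7, 0.1, -2.6]
finger_gap: 0.0229
finger_force: 29.7
```

```bash
python3 -m pendant '[[0,0,0.002,0,0,0],[0,0,0.003,0,0,0],[0,0,0.003,0,0,0],[0,0,0.003,0,0,0]]'
python3 -m pendant '[[0,0,0,0,0,0],[0,0,0,0,0,0],[0,0,0,0,0,0],[0,0,0,0,0,0],[0,0,-0.05,0,0,0],[0,0,-0.12,0,0,0],[0,0,-0.2,0,0,0],[0,0,-0.27,0,0,0],[0.1,-0.014,-0.27,0,0,0],[0.22,-0.03,-0.27,0,0,0],[0.34,-0.046,-0.27,0,0,0],[0.46,-0.062,-0.27,0,0,0],[0.58,-0.079,-0.27,0,0,0],[0.7,-0.096,-0.27,0,0,0],[0.82,-0.113,-0.27,0,0,0],[0.89,-0.122,-0.27,0,0,0],[0.902,-0.124,-0.27,0,0,0],[0.902,-0.124,-0.27,0,0,0]]' 1 30
python3 -m pendant '[[0,0,0.06,0,0,0],[0,0,0.14,0,0,0],[0,0,0.22,0,0,0],[0,0,0.29,0,0,0],[0,0,0.335,0,0,0],[0,0,0.346,0,0,0],[0,0,0.346,0,0,0]]' 1 30
```

```text
t: 38.92
tcp_pos: [0.5624, -0.0867, 0.115]
ee_rot: [179.9, 0.0, 90.0]
ft_force: [-0.2, 0.6, 5.4]
finger_gap: 0.0236
finger_force: 30.4
t: 41.18
tcp_pos: [0.4995, 0.3643, 0.2485]
ee_rot: [-180.0, 0.0, 90.1]
ft_force: [0.4, -1.3, 0.3]
finger_gap: 0.0852
finger_force: 0.0
t: 42.05
tcp_pos: [0.5003, 0.3637, 0.0762]
ee_rot: [180.0, 0.0, 89.9]
ft_force: [0.3, 0.1, 1.0]
finger_gap: 0.0854
finger_force: 0.0
```

```bash
python3 -m pendant '[[0,0,0,0,0,0],[0,0,0,0,0,0],[0,0,0,0,0,0],[0,0,0,0,0,0],[0,0,0,0,0,0],[0,0,-0.03,0,0,0],[0,0,-0.08,0,0,0],[0,0,-0.14,0,0,0],[0,0,-0.2,0,0,0],[0,0,-0.224,0,0,0],[0,0,-0.224,0,0,0]]' 0 30
python3 -m pendant '[[-0.04,0.007,0,0,0,0],[-0.11,0.02,0,0,0,0],[-0.2,0.036,0,0,0,0],[-0.3,0.054,0,0,0,0],[-0.4,0.072,0,0,0,0],[-0.5,0.09,0,0,0,0],[-0.59,0.107,0,0,0,0],[-0.66,0.119,0,0,0,0],[-0.692,0.125,0,0,0,0],[-0.692,0.125,0.05,0,0,0],[-0.692,0.125,0.11,0,0,0],[-0.692,0.125,0.16,0,0,0],[-0.692,0.125,0.185,0,0,0],[-0.692,0.125,0.195,0,0,0],[-0.692,0.125,0.199,0,0,0],[-0.692,0.125,0.2,0,0,0],[-0.692,0.125,0.2,0,0,0]]'
```

```text
t: 43.42
tcp_pos: [0.4998, 0.3647, 0.1884]
ee_rot: [179.9, -0.0, 90.0]
ft_force: [0.2, -0.3, -3.5]
finger_gap: 0.0632
finger_force: 34.3
t: 45.55
tcp_pos: [0.562, 0.0187, 0.0894]
ee_rot: [-180.0, 0.0, 90.0]
ft_force: [-5.6, -0.5, 5.2]
finger_gap: 0.0631
finger_force: 34.8
```

```bash
python3 -m pendant '[[0,0,0,0,0,0],[0,0,0,0,0,0],[0,0,0,0,0,0],[0,0,0,0,0,0],[0,0,-0.05,0,0,0],[0,0,-0.12,0,0,0],[0,0,-0.22,0,0,0],[0,0,-0.32,0,0,0],[0.08,0.01,-0.33,0,0,0],[0.19,0.022,-0.33,0,0,0],[0.3,0.034,-0.33,0,0,0],[0.41,0.047,-0.33,0,0,0],[0.52,0.06,-0.33,0,0,0],[0.62,0.072,-0.33,0,0,0],[0.7,0.081,-0.33,0,0,0],[0.722,0.083,-0.33,0,0,0],[0.722,0.083,-0.33,0,0,0]]' 1 30
python3 -m pendant '[[0,0,0.05,0,0,0],[0,0,0.12,0,0,0],[0,0,0.19,0,0,0],[0,0,0.26,0,0,0],[0,0,0.295,0,0,0],[0,0,0.303,0,0,0],[0,0,0.303,0,0,0]]' 1 30
python3 - <<'E'
from h import *
a=grab_frame("wrist")[:,:,::-1];b=grab_frame("side")[60:270,200:480,::-1]
cv2.imwrite("pics/c8.png",np.hstack([cv2.resize(a,(400,300)),cv2.resize(b,(400,300))]))
E
```

```text
t: 47.68
tcp_pos: [0.6034, 0.3797, 0.2522]
ee_rot: [-180.0, 0.0, 90.1]
ft_force: [-0.5, -0.6, 0.6]
finger_gap: 0.0851
finger_force: 0.0
t: 48.55
tcp_pos: [0.6045, 0.3794, 0.1026]
ee_rot: [179.9, -0.0, 90.0]
ft_force: [1.1, 0.3, 0.2]
finger_gap: 0.0857
finger_force: 0.0
```

View pics/c8.png

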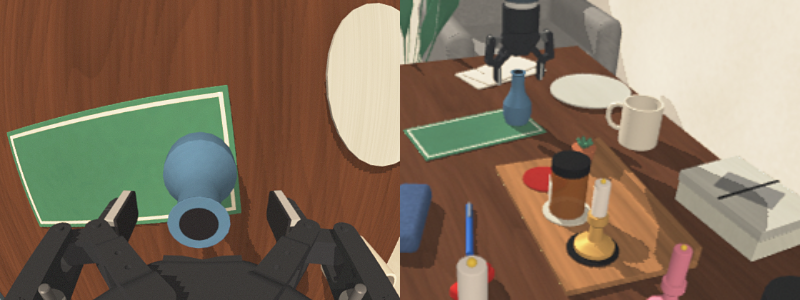

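The jar and candlestick stand on the white and black coasters, and the vase is centred between the pads (200). Now the vase goes back to the red coaster.

```bash
python3 -m pendant '[[0,0,0,0,0,0],[0,0,0,0,0,0],[0,0,0,0,0,0],[0,0,0,0,0,0],[0,0,0,0,0,0],[0,0,0,0,0,0],[0,0,-0.03,0,0,0],[0,0,-0.08,0,0,0],[0,0,-0.14,0,0,0],[0,0,-0.2,0,0,0],[0,0,-0.224,0,0,0],[0,0,-0.224,0,0,0]]' 0 30
python3 -m pendant '[[-0.04,-0.006,0,0,0,0],[-0.11,-0.016,0,0,0,0],[-0.19,-0.027,0,0,0,0],[-0.27,-0.039,0,0,0,0],[-0.35,-0.05,0,0,0,0],[-0.43,-0.062,0,0,0,0],[-0.49,-0.071,0,0,0,0],[-0.512,-0.074,0,0,0,0],[-0.512,-0.074,0.05,0,0,0],[-0.512,-0.074,0.11,0,0,0],[-0.512,-0.074,0.16,0,0,0],[-0.512,-0.074,0.185,0,0,0],[-0.512,-0.074,0.195,0,0,0],[-0.512,-0.074,0.199,0,0,0],[-0.512,-0.074,0.2,0,0,0],[-0.512,-0.074,0.2,0,0,0]]'
```

```text
t: 50.15
tcp_pos: [0.6039, 0.3796, 0.214]
ee_rot: [179.9, -0.0, 90.0]
ft_force: [-0.8, -0.7, -2.0]
finger_gap: 0.0319
finger_force: 30.0
t: 52.15
tcp_pos: [0.5672, 0.1235, 0.1141]
ee_rot: [179.9, -0.0, 90.0]
ft_force: [-0.1, -1.1, -2.4]
finger_gap: 0.0315
finger_force: 30.1
```

Lower 1 mm more, release, and back off clear of the top camera's view.

```bash
python3 -m pendant '[[0,0,0.001,0,0,0],[0,0,0.002,0,0,0],[0,0,0.003,0,0,0],[0,0,0.003,0,0,0]]'
python3 -m pendant '[[0,0,0,0,0,0],[0,0,0,0,0,0],[0,0,0,0,0,0],[0,0,0,0,0,0],[0,0,-0.05,0,0,0],[0,0,-0.12,0,0,0],[0,0,-0.22,0,0,0],[0,0,-0.3,0,0,0],[0.1,-0.05,-0.3,0,0,0],[0.2,-0.12,-0.3,0,0,0],[0.3,-0.2,-0.3,0,0,0],[0.4,-0.28,-0.3,0,0,0],[0.5,-0.36,-0.3,0,0,0],[0.6,-0.44,-0.3,0,0,0],[0.7,-0.52,-0.3,0,0,0],[0.78,-0.6,-0.3,0,0,0],[0.8,-0.7,-0.3,0,0,0],[0.8,-0.8,-0.3,0,0,0],[0.8,-0.8,-0.3,0,0,0],[0.8,-0.8,-0.3,0,0,0]]' 1 30
python3 - <<'E'
from h import *
a=grab_frame("top")[:,:,::-1];cv2.imwrite("pics/top9.png",a)
i0=cv2.imread("pics/top0.png")
cv2.imwrite("pics/c9.png",np.vstack([cv2.resize(x[95:205,190:460],None,fx=2.7,fy=2.7,interpolation=2) for x in (i0,a)]))
E
```

```text
t: 52.65
tcp_pos: [0.5678, 0.1236, 0.1138]
ee_rot: [179.9, -0.0, 90.0]
ft_force: [-3.2, 1.0, 8.4]
finger_gap: 0.0319
finger_force: 30.3
t: 55.15
tcp_pos: [0.1669, 0.5235, 0.2619]
ee_rot: [180.0, -0.0, 90.0]
ft_force: [0.2, 0.1, 0.1]
finger_gap: 0.0858
finger_force: 0.0
```

View pics/c9.png

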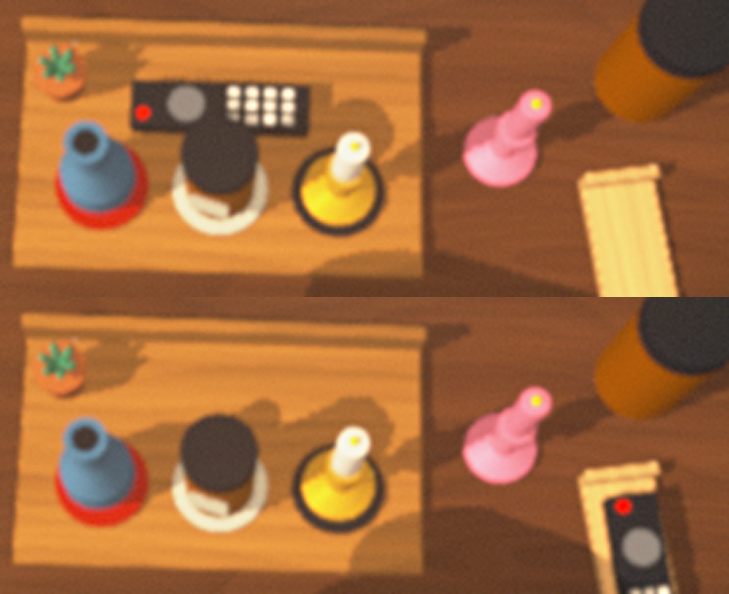

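Before (top) and after (bottom) match within a pixel or so: vase rim (86,142), lid (219,157) and candle (351,146). The plant hasn't moved and the remote is in the cradle. Handing in.

```bash
python3 -c "from bench import *;print(finish_job())"
```

```text
the job is handed in; nothing more can be done
None
```

I handed the job in at about 55 s (limit 144 s): the remote lies in its cradle about 1 mm off centre, each ornament is back upright on its own coaster, and the plant hasn't moved. My final camera check showed this, but the hand-in call returned no verdict.

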